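Free the flap block from the hatter's clamp

ROBOT

A 6-joint arm with a two-finger parallel gripper is mounted at the origin on the work surface. World frame = base frame: x ahead of the robot, y to its left, z up, the work surface at z = 0. Lengths are in m, angles in rad, forces in N, time in s.
With the tool pointing down it reaches from about 0.25 to 0.775 m from the base axis. Payload 4 kg.
Tool frame: the origin (TCP) lies on the centre line of the jaws, within the pads' length; the fingertips stand 19 mm ahead of it and the grasp point (between the pads) is the TCP; z points along the fingers, y is the line along which they close (so a half turn about z gives the same grasp; the last joint's range is limited). The gripper opens to 94 mm and grips with 3 to 60 N. Pads are 16 mm wide; open, the fingers measure 119 mm over their backs; the gripper's body (75 mm by 177 mm) begins 78 mm behind the grasp point.
Start: joints at [-1.237, 0.087, 1.371, -0, 1.684, -0.103], TCP at [0.233, -0.498, 0.225] pointing down, gripper open.
Joint ranges: [-3.1, 3.1], [-0.76, 2.03], [0.27, 2.55], [-1.08, 4.22], [0.17, 2.65], [-2.57, 2.57]. Speed limits (rad/s): [2.79, 2.79, 3.14, 3.14, 3.14, 3.14].

INTERFACE

Orientations are given as [roll, pitch, yaw] about the fixed x, y, z axes, in that order (R = Rz(yaw) Ry(pitch) Rx(roll)).
In Python, from workcell import arm, eyes, spotter gives the robot as it stands. Calls block until the motion is done:
- arm.goto(position, orientation): joint-space move of the TCP to a pose.
- arm.move_linear(position, v=0.15, rotation=None): straight line of the TCP; rotation=None keeps the orientation; v is the mean speed in m/s.
- arm.goto_joints(angles): joint-space move.
- arm.gripper_to(opening): finger opening in m; the grip force is fixed at half the most; returns when the fingers have stopped.
- arm.hold(seconds).
- arm.inverse_kinematics(position, orientation): joint angles nearest the present ones, or None.
- arm.observe(): the state.
- eyes.grab_frame(name): name is "scene" or "top"; returns (picture, depth): 400x640x3 uint8, blue, green, red; 400x640 float32, m along the optical axis (not along the pixel's ray), 0 where there is no reading.
- eyes.calibration(name): a dict with "fovy" (degrees; the focal length in pixels is half the picture's height over the tangent of half this angle, whatever the lens; pixels are square), "cx", "cy" (the principal point, pixels), "k1" (the pictures are not rectified: a ray, as slopes to the right and down, at radius r is drawn at 1 + k1 r^2 times it, then the intrinsics apply), "R" (3x3) and "t" (3): a world point X has camera coordinates R X + t. Camera axes: x right, y down, z forward; pixel columns grow to the right and rows downward; lengths in m; the calibration is good to about 2 mm. A picture is of the moment at which its call begins. calibration takes no time and is no camera call.
A pose or a line that the arm cannot do raises arm.IKError and nothing moves.
- arm.hand_in(): hands the job in; it is judged then, once.
Trained networks look in the newest picture that a camera, given by its name, has taken for a name from the list of things; names that differ only in an ending like _2 or _b are one class to them, and where a whole thing is asked for, a point or a joint stands for the part that bears it (a point fixed in the world has none). Each returns a list of dicts, best first, with "conf" (0 to 1); they miss things now and then, are a little off and sometimes report something else, mostly with a low value. They report only what shows in the picture. A call takes as long as a camera call. They do not tell look-alikes from the thing itself.
- spotter.spot_in(camera, query): "location" ([x, y, z] in m, in world coordinates, good to about 4 mm: the middle of the surface that is visible of it).
The state is a dict: "clock": time; "joint_pos": joint angles; "qvel": joint speeds; "joint_efforts": joint torques, N m; "tool_pos": TCP position; "ee_rot": TCP orientation; "contact_force": force on the tool from outside, world axes, zero at the start; "torque": the same for the moment, N m; "gripper_width": finger opening in m; "grasp_force": force on a finger pad.
Only numpy, scipy, OpenCV 4.12 (cv2) and the standard library are available. Lean on these libraries where they do the work, as an engineer would, in place of code of your own. Each camera call takes 0.05 s, during which the arm holds its last target. There are 200 camera calls.

TASK

Turn the clamp's ball knob anticlockwise until both steel toes have drawn back clear of the wooden block's foot board. Then lift the block out and set it down gently, upright and flat inside the plywood tray, leaving the clamp open and the other things on the bench where they stand.

Things in the scene. Friction and masses are not known exactly. Their poses are not given: they have to be found in the camera images.
- clamp: Bench clamp, fixed: pale aluminium plate 12 mm thick, x -135 to 135, y -115 to 160 mm; grey gearbox, hood and ball knob on its left (+y) half, the block's bed centred at (0, -55, 12) mm. Origin on the bench; at yaw 0 x points away from the robot, y left, z up. The knob's spindle leans 40 degrees from vertical to -x: outward direction (-0.643, 0, 0.766), ball centre at (-40, 100, 125) mm.
- hood_edge (a point): Middle of the front lower edge of the clamp's grey hood, a level shelf 10 mm thick and 110 mm wide that starts here, 240 mm above the bench and 32 mm behind the ball's centre, and runs 52 mm back (+x) on two 12 mm posts. It overhangs the knob, so a gripper must come down the knob's sloping spindle, not straight down.
- ball_center (a point): Centre of the smooth black ball knob, 54 mm in diameter, on a 16 mm steel spindle (direction: see the clamp). The gearbox face is 55 mm behind this centre along the spindle. The ball is polished (friction about 0.35): fingers slip off unless they close across its widest part, on a line through this centre.
- knob (a joint): Turn of the ball knob about its spindle, rad: 0 shut, 2.8 stop (fully open); grows anticlockwise seen looking at the knob from its outer end. Starts at 0 to 0.5, stays where left; about 0.22 N m turns it. Each rad draws each toe back 8 mm; both are clear of the foot board at about 2.1. One grasp cannot turn it all the way: regrasp.
- toe_near: Steel toe 36 mm wide at the block's robot-side end: a finger 12 mm thick, 21.5 to 33.5 mm above the plate, overlapping the foot board by up to 16 mm when shut; moved only by the knob. Origin: on the plate, under the toe's tip; axes as the clamp's; it draws back along the clamp's -x.
- toe_far: The same toe at the block's far end, drawing back along the clamp's +x. Origin: on the plate, under the tip of the toe.
- block: Loose wooden flap block, about 0.35 kg (varies), 85 mm tall: a foot board 160 (x) x 52 (y) x 20 mm and on it an upright oval block 96 (x) x 46 (y) mm, from 20 to 85 mm high. Origin: centre of the underside; z up; x along the foot board. It starts on the clamp's bed, x along the clamp's x, and can be gripped from above across the 46 mm sides of the oval.
- tray: Low plywood tray fixed to the bench (position and yaw vary), 230 (x) x 130 (y) mm outside, walls 6 mm thick and 22 mm high, floor 6 mm thick. Origin: centre of the underside, on the bench; x along its long side.
- crown: Bystander: dark wooden crown block, a dome 140 mm in diameter and 112 mm tall, 0.9 kg. Origin: centre of the underside.
- jar: Bystander: jar 66 mm in diameter, 90 mm tall. Origin: centre of the underside.
- spool: Bystander: empty white spool 60 mm in diameter, 80 mm tall. Origin: centre of the underside.
Things that resemble listed ones, but are neither listed nor needed, are in the scene too. Several things have the shape of the block; the one meant has the colours described above.

How it is judged:
By the outcome, as a careful person would: the job done as asked, in the order asked, and still so for the second after the job is handed in, with the robot touching nothing.
It also fails if it takes over 64 s, if anything falls off the work surface, if the arm or the gripper's body presses on something with over 40 N, if the wrist force passes 120 N, or if a joint passes its speed limit or range.

## Working session

There is one attempt and no reset: what is moved stays moved. The work goes in short steps, each a Python script; the robot and the scene stay as the last script left them, time stands still between calls to the robot, and variables do not carry over. Pictures are saved under pics/ and viewed, at most 10 in all, crops included, and the job is handed in when it is done.

```bash
mkdir -p pics; ls; cat > h.py <<'E'
import numpy as np, cv2
from workcell import arm, eyes, spotter
from scipy.spatial.transform import Rotation as Ro
def cal(n):
    c=eyes.calibration(n); f=200/np.tan(np.radians(c["fovy"])/2)
    K=np.array([[f,0,c["cx"]],[0,f,c["cy"]],[0,0,1.]]); return K,np.array([c["k1"],0,0,0,0.]),np.array(c["R"]),np.array(c["t"])
def cloud(n,D):
    K,d,R,t=cal(n); v,u=np.mgrid[:400,:640]
    p=cv2.undistortPoints(np.stack([u.ravel(),v.ravel()],1).astype(float)[:,None],K,d)[:,0]
    z=D.ravel()[:,None]; P=(np.c_[p,np.ones(len(p))]*z-t)@R; P[z[:,0]==0]=np.nan
    return P.reshape(400,640,3)
def proj(n,X):
    K,d,R,t=cal(n); return cv2.projectPoints(np.atleast_2d(np.array(X,float)),cv2.Rodrigues(R)[0],t,K,d)[0][:,0]
E
python3 - <<'E'
from h import *
for n in ["scene","top"]:
    I,D=eyes.grab_frame(n); cv2.imwrite(f"pics/{n}0.png",I); np.save(n+"0.npy",D); np.save(n+"0i.npy",I)
    for q in ["clamp","hood_edge","ball_center","knob","toe_near","toe_far","block","tray","crown","jar","spool"]:
        for r in spotter.spot_in(n,q):
            L=np.array(r["location"]); print(n,q,round(r["conf"],2),L.round(3),proj(n,L)[0].round())
E
```

```text
pics
scene clamp 0.59 [0.616 0.15  0.01 ] [302. 274.]
scene hood_edge 0.95 [0.615 0.15  0.011] [302. 274.]
scene ball_center 0.81 [0.552 0.168 0.131] [323. 238.]
scene knob 0.57 [0.554 0.171 0.135] [323. 239.]
scene toe_far 0.45 [0.665 0.005 0.045] [258. 246.]
scene block 0.94 [0.315 0.211 0.037] [389. 231.]
scene block 0.86 [0.273 0.414 0.046] [451. 260.]
scene block 0.73 [0.593 0.018 0.054] [280. 235.]
scene tray 0.85 [ 0.461 -0.298  0.004] [257. 179.]
scene crown 0.56 [0.664 0.461 0.098] [368. 339.]
scene jar 0.59 [0.554 0.17  0.138] [323. 238.]
scene spool 0.59 [ 0.709 -0.214  0.054] [206. 212.]
top clamp 0.91 [0.57  0.1   0.013] [306. 191.]
top hood_edge 0.59 [0.569 0.102 0.015] [305. 191.]
top ball_center 0.73 [0.539 0.162 0.147] [286. 192.]
top knob 0.75 [0.539 0.161 0.144] [286. 192.]
top toe_near 0.55 [0.479 0.016 0.044] [330. 216.]
top toe_far 0.54 [ 0.657 -0.003  0.046] [336. 165.]
top block 0.97 [0.244 0.394 0.054] [213. 286.]
top block 0.91 [0.301 0.2   0.068] [273. 269.]
top block 0.77 [0.559 0.005 0.095] [335. 190.]
top tray 0.95 [ 0.461 -0.298  0.004] [421. 225.]
top crown 0.94 [0.638 0.434 0.1  ] [204. 164.]
top jar 0.84 [0.425 0.414 0.088] [207. 229.]
top spool 0.54 [ 0.702 -0.222  0.082] [402. 151.]
```

View pics/scene0.png

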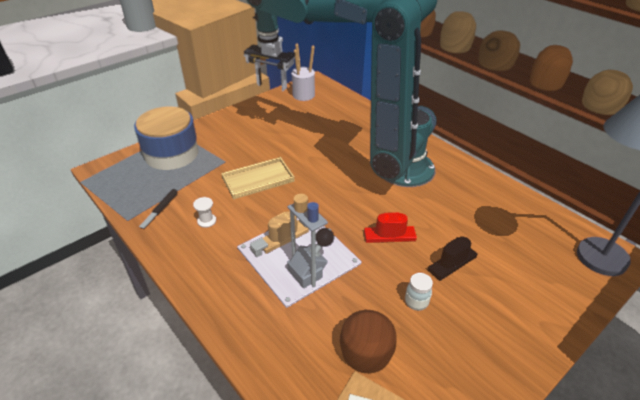

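View pics/top0.png

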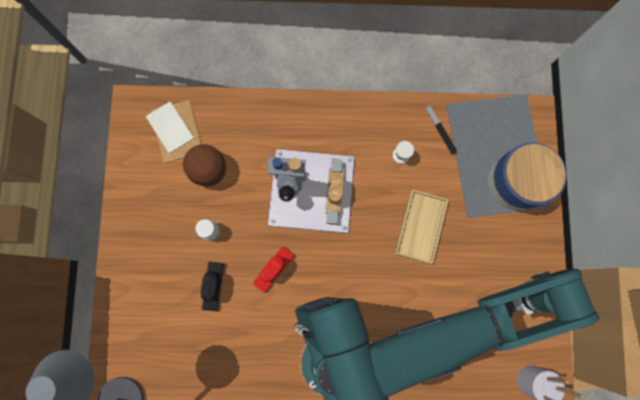

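Look-alikes for the block: wooden one in the clamp at top (336,190), red one at (273,269), black one at (213,286). The wooden one in the clamp is the one described. Next I'll fit poses and check it in a close crop.

```bash
python3 - <<'E'
from h import *
I=np.load("top0i.npy");S=np.load("scene0i.npy")
a=cv2.resize(I[140:240,255:355],(400,400),interpolation=cv2.INTER_CUBIC); b=cv2.resize(S[185:305,230:350],(400,400),interpolation=cv2.INTER_CUBIC)
cv2.imwrite("pics/crop1.png",np.hstack([a,b]))
P={n:cloud(n,np.load(n+"0.npy")) for n in["top","scene"]}
for n in P:
    X=P[n]
    def reg(x0,x1,y0,y1,z0,z1): return (X[...,0]>x0)&(X[...,0]<x1)&(X[...,1]>y0)&(X[...,1]<y1)&(X[...,2]>z0)&(X[...,2]<z1)
    def rect(nm,m):
        m=cv2.morphologyEx(m.astype(np.uint8),cv2.MORPH_OPEN,np.ones((2,2)))
        q=X[m>0]
        if len(q)<5: return print(n,nm,"few")
        r=cv2.minAreaRect((q[:,:2]*1000).astype(np.float32)); print(n,nm,len(q),np.round(r[0],1),np.round(r[1],1),round(r[2],1),"med",np.median(q,0).round(3),"z",np.percentile(q[:,2],[5,95]).round(3))
    print(n,"bench z",np.nanmedian(X[reg(.3,.7,.25,.33,-.03,.03)][:,2]))
    rect("plate",reg(.38,.76,-.1,.28,.007,.02)); rect("tray",reg(.3,.62,-.42,-.15,.0035,.03)); rect("trayrim",reg(.3,.62,-.42,-.15,.015,.03))
    rect("oval",reg(.45,.68,-.07,.06,.08,.105)); rect("foot/toes",reg(.45,.7,-.07,.06,.025,.06));rect("hood",reg(.5,.72,.06,.26,.235,.262));rect("above",reg(.5,.72,.06,.26,.265,.4))
    m=reg(.48,.6,.12,.21,.1,.165); q=X[m]; g=(I if n=="top" else S)[m].max(1); q=q[g<60]
    from scipy.optimize import least_squares
    s=least_squares(lambda c:np.linalg.norm(q-c,axis=1)-.027,q.mean(0)-[0,0,.02],loss="soft_l1",f_scale=.003); print("ball",len(q),s.x.round(4),"rms",np.sqrt((s.fun**2).mean()).round(4))
E
```

```text
top bench z -0.0004650725327294328
top plate 3211 [573.1  79.6] [268.7 274.6] 84.2 med [nan nan nan] z [nan nan]
top tray 1387 [ 456.9 -300.1] [130.  240.4] 72.5 med [nan nan nan] z [nan nan]
top trayrim 348 [ 453.7 -302.8] [133.6 233.4] 73.0 med [nan nan nan] z [nan nan]
top oval 357 [573.5  -5. ] [38.3 96.9] 60.2 med [nan nan nan] z [nan nan]
top foot/toes 499 [ 5.703e+02 -3.000e-01] [ 39.  230.7] 79.9 med [nan nan nan] z [nan nan]
top hood 403 [606.6 152.3] [ 99.7 136.3] 19.9 med [nan nan nan] z [nan nan]
top above 232 [598.3 153.8] [77.1 35.3] 87.9 med [0.595 0.141 0.285] z [0.252 0.296]
ball 151 [0.5404 0.1632 0.1243] rms 0.0024
scene bench z -2.5015864407190266e-05
scene plate 3208 [571.4  87.2] [262.7 271.2] 83.6 med [nan nan nan] z [nan nan]
scene tray 1335 [ 449.9 -296.4] [140.1 243.5] 75.1 med [nan nan nan] z [nan nan]
scene trayrim 341 [ 450.8 -294. ] [138.3 245.2] 76.7 med [nan nan nan] z [nan nan]
scene oval 325 [575.8   9.2] [206.6  73.5] 48.1 med [nan nan nan] z [nan nan]
scene foot/toes 569 [594.   12.8] [151.1 137.7] 32.4 med [nan nan nan] z [nan nan]
scene hood 425 [538.5  95.7] [283.1 101. ] 46.9 med [nan nan nan] z [nan nan]
scene above 343 [511.9  31.4] [380.1  52.8] 54.3 med [nan nan nan] z [nan nan]
ball 16 [0.5396 0.1603 0.1237] rms 0.0017
```

View pics/crop1.png

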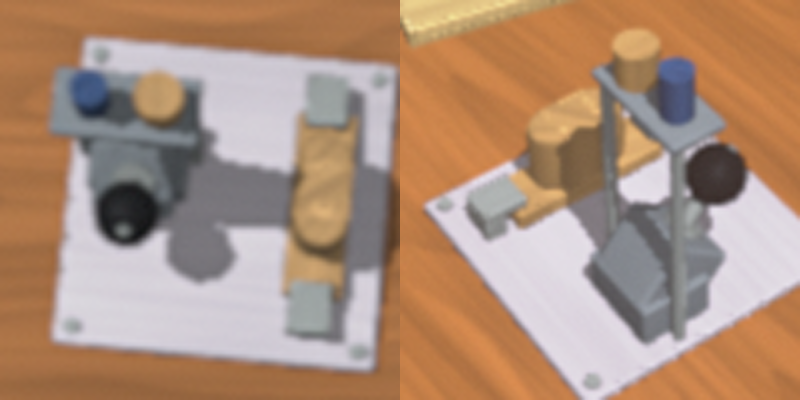

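The crop shows the natural-wood block between the two grey toes, so the choice stands. The hood carries two loose pieces, a blue one and a wooden one, which I must not touch. Next I'll fit the poses cleanly and check the IK.

```bash
cat >> h.py <<'E'
def Rt(yaw,phi,lean=np.radians(50)):   # tool z along inward spindle, closing line rotated phi about outward axis
    z=np.array([np.sin(np.radians(40)),0,-np.cos(np.radians(40))]); y=np.array([0,-1.,0]); x=np.cross(y,z)
    M=Ro.from_euler("z",yaw).as_matrix()@np.stack([x,y,z],1)@Ro.from_euler("z",-phi).as_matrix()
    return Ro.from_matrix(M).as_euler("xyz")
E
python3 - <<'E'
from h import *
for n in ["top","scene"]:
    X=cloud(n,np.load(n+"0.npy"))
    def rect(nm,x0,x1,y0,y1,z0,z1):
        q=X[(X[...,0]>x0)&(X[...,0]<x1)&(X[...,1]>y0)&(X[...,1]<y1)&(X[...,2]>z0)&(X[...,2]<z1)]
        k=[(np.linalg.norm(q[:,:2]-p[:2],axis=1)<.009).sum()>3 for p in q]; q=q[k]
        if len(q)<5: return print(nm,"few")
        r=cv2.minAreaRect((q[:,:2]*1000).astype(np.float32)); print(n,nm,len(q),np.round(r[0],1),np.round(r[1],1),round(r[2],1))
    rect("plate",.38,.76,-.1,.28,.007,.018); rect("trayrim",.3,.62,-.44,-.15,.015,.03); rect("tray",.3,.62,-.44,-.15,.004,.03)
    rect("oval",.45,.68,-.06,.06,.088,.105); rect("foot",.46,.7,-.06,.06,.027,.037); rect("toes",.42,.72,-.06,.06,.040,.05); rect("hood",.5,.72,.06,.26,.238,.262)
yaw=np.radians(-5.8); b=np.array([.5404,.1615,.124]); out=Ro.from_euler("z",yaw).apply([-.643,0,.766])
for ph in [-.8,-.6,0,.6,.8]:
  for h in [0,np.pi]:
    for d in [0,.12]:
        q=arm.inverse_kinematics(b+d*out,Rt(yaw,ph+h)); print(ph,round(h),d,None if q is None else np.round(q,2))
E
```

```text
top plate 3394 [590.   80.8] [281.1 314.2] 86.9
top trayrim 386 [ 455.7 -296.8] [132.3 231. ] 74.9
top tray 1899 [ 458.8 -297.4] [312.  279.8] 1.2
top oval 346 [570.    3.3] [45.6 95.3] 84.4
top foot 186 [569.6   3.6] [ 51.8 157.9] 85.7
top toes 228 [568.7   5.5] [ 35.8 223.7] 85.6
top hood 408 [599.  158.2] [109.9  53.8] 85.6
scene plate 3229 [575.  82.] [279.4 271.2] 85.6
scene trayrim 374 [ 456.5 -296.1] [140.3 230.9] 75.1
scene tray 1391 [ 457.4 -283.8] [167.8 238.3] 73.2
scene oval 284 [573.9   2.7] [49.9 89.8] 85.9
scene foot 276 [588.5   3.3] [ 53.8 186.3] 85.3
scene toes 191 [605.6   6.5] [ 37.4 155.1] 82.2
scene hood 427 [599.1 157.7] [115.   55.1] 87.4
-0.8 0 0 None
-0.8 0 0.12 None
-0.8 3 0 [ 0.36 -0.2   2.01 -0.44  0.74 -0.08]
-0.8 3 0.12 [ 0.47 -0.44  1.99 -0.42  1.02 -0.09]
-0.6 0 0 None
-0.6 0 0.12 None
-0.6 3 0 [ 0.36 -0.2   2.01 -0.44  0.74 -0.28]
-0.6 3 0.12 [ 0.47 -0.44  1.99 -0.42  1.02 -0.29]
0 0 0 [ 0.36 -0.2   2.01 -0.44  0.74  2.26]
0 0 0.12 [ 0.47 -0.44  1.99 -0.42  1.02  2.26]
0 3 0 [ 0.36 -0.2   2.01 -0.44  0.74 -0.88]
0 3 0.12 [ 0.47 -0.44  1.99 -0.42  1.02 -0.89]
0.6 0 0 [ 0.36 -0.2   2.01 -0.44  0.74  1.66]
0.6 0 0.12 [ 0.47 -0.44  1.99 -0.42  1.02  1.66]
0.6 3 0 [ 0.36 -0.2   2.01 -0.44  0.74 -1.48]
0.6 3 0.12 [ 0.47 -0.44  1.99 -0.42  1.02 -1.49]
0.8 0 0 [ 0.36 -0.2   2.01 -0.44  0.74  1.46]
0.8 0 0.12 [ 0.47 -0.44  1.99 -0.42  1.02  1.46]
0.8 3 0 [ 0.36 -0.2   2.01 -0.44  0.74 -1.68]
0.8 3 0.12 [ 0.47 -0.44  1.99 -0.42  1.02 -1.69]
```

```bash
cat >> h.py <<'E'
yaw=np.radians(-4.5); ball=np.array([.541,.162,.125]); out=Ro.from_euler("z",yaw).apply([-np.sin(np.radians(40)),0,np.cos(np.radians(40))])
def st(tag=""):
    s=arm.observe(); print(tag,"t%.2f"%s["clock"],"q6 %.2f"%s["joint_pos"][5],"pos",np.round(s["tool_pos"],4),"F",np.round(s["contact_force"],1),"T",np.round(s["torque"],2),"w %.4f"%s["gripper_width"],"g",np.round(s["grasp_force"],1)); return s
def turn(a,b,n=4):
    for p in np.linspace(a,b,n+1)[1:]:
        q=list(arm.observe()["joint_pos"]); q[5]+=-(b-a)/n; arm.goto_joints(q); st("turn %.2f"%p)
E
python3 - <<'E'
from h import *
a=-.65
o=Rt(yaw,a+np.pi)
for d in (.18,.16,.14):
    q=arm.inverse_kinematics(ball+d*out,o)
    if q is not None: break
print(d,np.round(q,2)); arm.goto_joints(q); st("pre")
arm.move_linear(ball,v=.12); st("at")
arm.gripper_to(.045); st("closed")
E
```

```text
0.18 [ 0.52 -0.54  1.95 -0.41  1.16 -0.27]
pre t3.67 q6 -0.27 pos [0.426  0.1706 0.2629] F [ 0.  -0.1 -0.2] T [ 0.01  0.16 -0.03] w 0.0939 g 0.0
at t5.33 q6 -0.27 pos [0.5412 0.1622 0.1259] F [ 0.9  0.2 -0.1] T [ 0.    0.16 -0.01] w 0.0943 g 0.0
closed t6.04 q6 -0.27 pos [0.5404 0.1612 0.1244] F [-4.6 -4.2  2. ] T [-0.6   0.6  -0.45] w 0.0529 g 30.0
```

```bash
python3 - <<'E'
from h import *
turn(-.65,.65,4)
E
```

```text
turn -0.33 t6.45 q6 -0.60 pos [0.5403 0.1609 0.1243] F [-3.4 -2.7  1.7] T [-0.44  0.43 -0.17] w 0.0530 g 30.0
turn 0.00 t6.86 q6 -0.92 pos [0.5402 0.1607 0.1243] F [-3.4 -3.3  2.5] T [-0.53  0.35 -0.29] w 0.0530 g 30.0
turn 0.33 t7.27 q6 -1.24 pos [0.5402 0.1604 0.1243] F [-3.  -3.9  2. ] T [-0.63  0.37 -0.36] w 0.0528 g 30.0
turn 0.65 t7.67 q6 -1.56 pos [0.5403 0.1601 0.1244] F [-2.5 -4.4  2. ] T [-0.64  0.25 -0.38] w 0.0527 g 30.0
```

```bash
sed -i 's/^yaw=np.radians(-4.5); ball=np.array(\[.541,.162,.125\])/yaw=np.radians(-4.5); ball=np.array([.540,.160,.1243])/' h.py
cat >> h.py <<'E'
def toes(pic=None):
    I,D=eyes.grab_frame("top"); X=cloud("top",D)
    if pic: cv2.imwrite(pic,cv2.resize(I[130:250,250:370],(600,600),interpolation=cv2.INTER_CUBIC))
    c=np.array([.5739,.0584,0]); L=Ro.from_euler("z",-yaw).apply((X-c).reshape(-1,3))
    m=(abs(L[:,1]+.055)<.014)&(L[:,2]>.038)&(L[:,2]<.055)&(abs(L[:,0])>.055)&(abs(L[:,0])<.13)
    q=L[m,0]; print("toe tips mm near",np.sort(q[q<0])[-6:]*1000//1,"far",np.sort(q[q>0])[:6]*1000//1,m.sum())
E
python3 - <<'E'
from h import *
arm.gripper_to(.094); arm.move_linear(ball+.12*out,v=.15)
toes("pics/t1.png"); st()
E
```

```text
toe tips mm near [-82. -81. -80. -80. -80. -80.] far [67. 76. 77. 77. 77. 78.] 209
 t9.47 q6 -1.57 pos [0.4629 0.1658 0.2149] F [ 0.  -0.2  0.4] T [0.13 0.17 0.06] w 0.0941 g 0.0
```

View pics/t1.png

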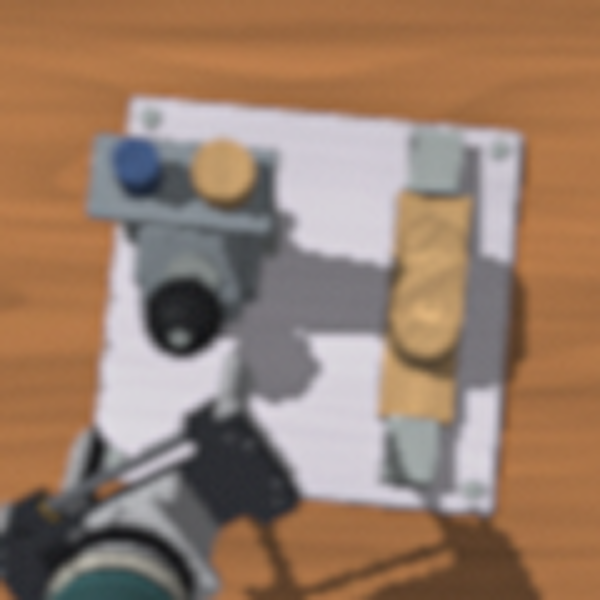

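The picture shows both toes drawn back to the foot board's ends (near tip at about (415,420), far tip at (435,193)). That puts the knob at about 1.75 rad. One more turn of about 0.85 rad should clear them.

```bash
python3 - <<'E'
from h import *
a=-.45
arm.goto(ball+.12*out,Rt(yaw,a+np.pi)); arm.move_linear(ball,v=.12); arm.gripper_to(.045); st("closed")
turn(a,a+.85,4)
arm.gripper_to(.094); arm.move_linear(ball+.17*out,v=.15); toes("pics/t2.png"); st()
E
```

```text
closed t12.35 q6 -0.48 pos [0.5403 0.1608 0.1247] F [ 1.7  3.8 -0.5] T [0.43 0.01 0.48] w 0.0531 g 30.0
turn -0.24 t12.67 q6 -0.69 pos [0.5403 0.1607 0.1247] F [-0.3  1.7 -0.7] T [0.02 0.09 0.31] w 0.0530 g 30.0
turn -0.03 t12.98 q6 -0.90 pos [0.5403 0.1606 0.1246] F [ 0.4  1.4 -0.1] T [0.06 0.12 0.25] w 0.0524 g 30.0
turn 0.19 t13.30 q6 -1.10 pos [0.5403 0.1605 0.1246] F [0.9 0.8 0.3] T [0.03 0.12 0.25] w 0.0529 g 30.0
turn 0.40 t13.62 q6 -1.31 pos [0.5403 0.1604 0.1246] F [-0.2 -0.5 -0.4] T [0.03 0.02 0.23] w 0.0531 g 30.0
toe tips mm near [-87. -87. -86. -86. -71. -65.] far [67. 77. 83. 84. 84. 84.] 212
 t15.74 q6 -1.31 pos [0.431  0.1683 0.2533] F [0.2 0.7 1.1] T [0.14 0.14 0.  ] w 0.0942 g 0.0
```

View pics/t2.png

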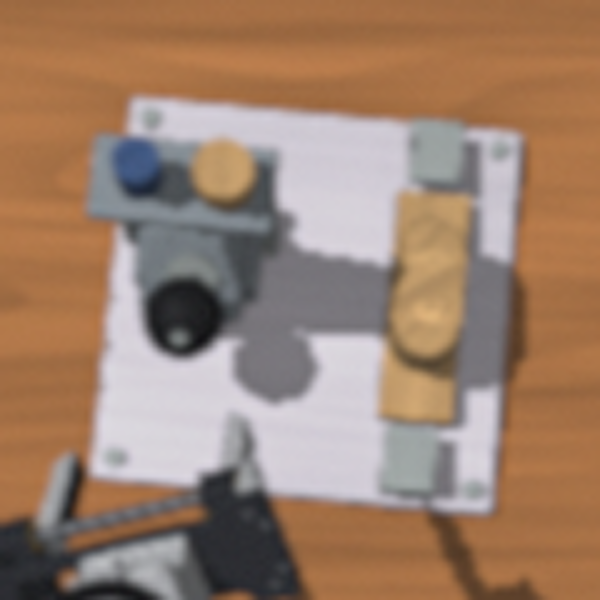

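Both toes now stand about 5 mm clear of the foot board, at (410,425) and (437,187). Next is the block.

```bash
python3 - <<'E'
from h import *
P=np.array([.5698,.0038]); 
for k in (0,np.pi,-np.pi):
    o=[np.pi,0,yaw+k]; q=arm.inverse_kinematics([*P,.068],o); 
    if q is not None: print(k,np.round(q,2)); break
arm.goto([.44,0,.26],o); st()
arm.move_linear([*P,.26],v=.2); arm.move_linear([*P,.12],v=.15); st("mid")
arm.move_linear([*P,.068],v=.08); st("down")
arm.gripper_to(.03); s=st("grip")
E
```

```text
0 [-0.09  0.21  1.55 -0.    1.38  1.56]
 t18.15 q6 1.52 pos [4.399e-01 1.000e-04 2.599e-01] F [ 0.5  0.1 -0.4] T [ 0.04 -0.    0.04] w 0.0941 g 0.0
mid t20.03 q6 1.56 pos [0.5705 0.0037 0.1214] F [ 1.  -0.2 -0.1] T [ 0.04 -0.02 -0.02] w 0.0943 g 0.0
down t20.83 q6 1.56 pos [0.5701 0.0038 0.0682] F [ 0.  -0.1  0. ] T [ 0.02  0.05 -0.04] w 0.0941 g 0.0
grip t21.63 q6 1.56 pos [0.5699 0.0033 0.0681] F [ 0.1 -2.1  1.3] T [-0.3   0.07  0.  ] w 0.0463 g 30.0
```

```bash
python3 - <<'E'
from h import *
P=np.array([.5698,.0035]); T=np.array([.456,-.2965]); ot=[np.pi,0,np.radians(-15)]
arm.move_linear([*P,.12],v=.08); st("lift"); arm.move_linear([*P,.17],v=.12)
arm.move_linear([.54,-.08,.18],v=.15); st()
arm.goto([*T,.18],ot); st("over"); arm.move_linear([*T,.085],v=.12); st("low")
I,D=eyes.grab_frame("scene"); cv2.imwrite("pics/p1.png",cv2.resize(I[120:280,180:340],(600,600)))
for z in np.arange(.075,.057,-.002):
    arm.move_linear([*T,z],v=.02); s=st("z")
    if s["contact_force"][2]>-1.5: break
E
```

```text
lift t22.43 q6 1.56 pos [0.5695 0.0036 0.1197] F [ 0.3  0.5 -2.8] T [ 0.01  0.02 -0.03] w 0.0456 g 30.0
 t23.74 q6 1.40 pos [ 0.5399 -0.0796  0.1795] F [ 0.2  0.3 -2.3] T [0.05 0.02 0.04] w 0.0456 g 30.0
over t24.67 q6 1.15 pos [ 0.4567 -0.2953  0.1799] F [ 0.5  0.4 -3.3] T [ 0.08 -0.   -0.05] w 0.0457 g 30.0
low t25.61 q6 1.15 pos [ 0.4567 -0.2968  0.086 ] F [ 0.1 -0.1 -2.6] T [ 0.07  0.04 -0.03] w 0.0459 g 30.0
z t26.31 q6 1.15 pos [ 0.456  -0.2965  0.0749] F [-0.1  0.6 -2.8] T [ 0.03  0.01 -0.  ] w 0.0462 g 30.0
z t26.56 q6 1.15 pos [ 0.4559 -0.2964  0.0728] F [-0.2 -0.1 -3. ] T [0.06 0.06 0.07] w 0.0461 g 30.0
z t26.81 q6 1.15 pos [ 0.4559 -0.2964  0.0708] F [-0.3  1.  -2.3] T [ 0.08  0.   -0.03] w 0.0457 g 30.0
z t27.06 q6 1.15 pos [ 0.4559 -0.2964  0.0688] F [-0.1  0.4 -2.5] T [0.04 0.01 0.02] w 0.0458 g 30.0
z t27.31 q6 1.15 pos [ 0.4559 -0.2964  0.0668] F [ 0.  -0.5 -3.6] T [ 0.02 -0.04  0.01] w 0.0462 g 30.0
z t27.56 q6 1.15 pos [ 0.4559 -0.2964  0.0648] F [ 0.2 -0.  -2.5] T [ 0.05 -0.05 -0.06] w 0.0459 g 30.0
z t27.81 q6 1.15 pos [ 0.4559 -0.2964  0.0628] F [ 0.   0.3 -3.4] T [0.12 0.01 0.03] w 0.0462 g 30.0
z t28.06 q6 1.15 pos [ 0.4564 -0.2969  0.062 ] F [-0.6  0.8  3.3] T [0.26 0.33 0.01] w 0.0456 g 30.0
```

View pics/p1.png

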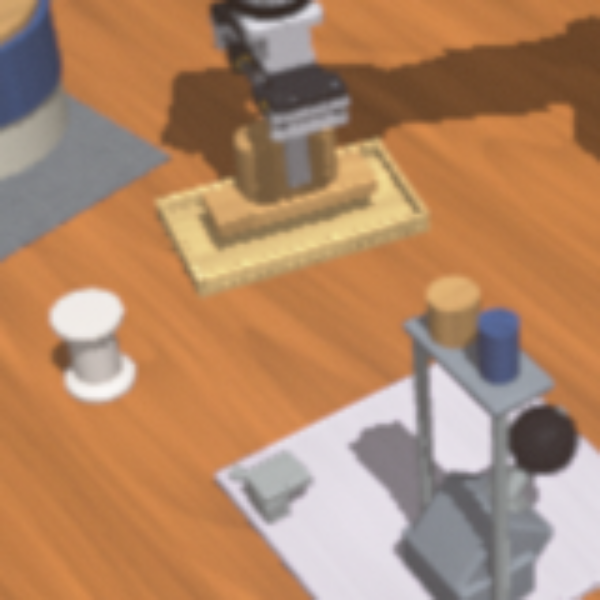

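The picture shows the block upright over the tray (290,195). Contact came at z = 0.062, which matches the tray floor. I'll release, retreat and check.

```bash
python3 - <<'E'
from h import *
arm.gripper_to(.094); st("open"); p=arm.observe()["tool_pos"]
arm.move_linear([p[0],p[1],.22],v=.12); arm.goto([.30,-.45,.25],[np.pi,0,np.radians(-15)]); arm.hold(.5); st()
toes()
I,D=eyes.grab_frame("top"); X=cloud("top",D)
for nm,a,b in(("oval",.081,.1),("foot",.018,.034)):
    q=X[(abs(X[...,0]-.456)<.09)&(abs(X[...,1]+.2965)<(.045))&(X[...,2]>a-.001)&(X[...,2]<b)]
    print(nm,cv2.minAreaRect((q[:,:2]*1000).astype(np.float32)),np.percentile(q[:,2],[5,50,95]))
cv2.imwrite("pics/end.png",I)
E
```

```text
open t28.94 q6 1.15 pos [ 0.456  -0.2965  0.061 ] F [ 0.1 -0.1 -0.1] T [ 0.07  0.   -0.03] w 0.0939 g 0.0
 t31.80 q6 0.74 pos [ 0.3003 -0.4497  0.25  ] F [0.3 0.5 0.1] T [ 0.06  0.01 -0.01] w 0.0937 g 0.0
toe tips mm near [-88. -88. -87. -87. -86. -85.] far [82. 83. 83. 83. 83. 85.] 213
oval ((456.0254211425781, -293.6875), (46.80107116699219, 93.83342742919922), 74.80393981933594) [0.08302144 0.08935984 0.09525126]
foot ((455.6211242675781, -296.7584228515625), (89.667236328125, 177.21359252929688), 89.7320327758789) [0.01869934 0.02513419 0.0307525 ]
```

View pics/end.png

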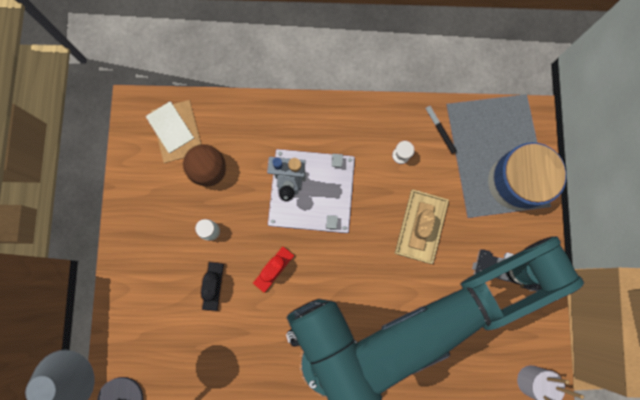

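The block lies flat in the tray at (425,225), its top at about 0.09 m. The toes are open, and nothing else has moved.

```bash
python3 -c "
from h import *
print(arm.hand_in())"
```

```text
the job is handed in; nothing more can be done
None
```

The job is handed in at about 32 s of the 64 s: the knob is open at an estimated 2.6 rad with both toes clear, the wooden block stands upright and flat in the tray, and the final picture shows nothing else moved.

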